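# Rack the polishing laps by size

## Task

Set the four polishing laps upright on the rack's four rubber seats, one centred on each, in order of diameter: the smallest on the seat next to the red post, growing to the largest at the far end. Leave the spectacles where they lie.

Things in the scene. Friction and masses are not known exactly. Their poses are not given: they have to be found in the camera images.
- lap_30: The smallest of four loose polishing laps: upright bare-aluminium cylinder 30 mm in diameter with straight sides from 0 to 27 mm and a slightly domed green polishing pad on top, 32 mm high in all; it stands on the worktop in front of the rack. All four differ only in diameter (30, 40, 50, 60 mm). Origin: centre of the underside; z up. Its yaw means nothing. At most 0.35 kg.
- lap_40: The second smallest of four loose polishing laps: upright bare-aluminium cylinder 40 mm in diameter with straight sides from 0 to 27 mm and a slightly domed green polishing pad on top, 32 mm high in all; it stands on the worktop in front of the rack. All four differ only in diameter (30, 40, 50, 60 mm). Origin: centre of the underside; z up. Its yaw means nothing. At most 0.35 kg.
- lap_50: The second largest of four loose polishing laps: upright bare-aluminium cylinder 50 mm in diameter with straight sides from 0 to 27 mm and a slightly domed green polishing pad on top, 32 mm high in all; it stands on the worktop in front of the rack. All four differ only in diameter (30, 40, 50, 60 mm). Origin: centre of the underside; z up. Its yaw means nothing. At most 0.35 kg.
- lap_60: The largest of four loose polishing laps: upright bare-aluminium cylinder 60 mm in diameter with straight sides from 0 to 27 mm and a slightly domed green polishing pad on top, 32 mm high in all; it stands on the worktop in front of the rack. All four differ only in diameter (30, 40, 50, 60 mm). Origin: centre of the underside; z up. Its yaw means nothing. At most 0.35 kg.
- seat_a: One of four alike black rubber seats, fixed in a row on a low grey rack (84 x 430 mm, top 10 mm above the worktop): disc 62 mm in diameter, 4 mm thick, with a white ring and centre cross. Centres 72 to 92 mm apart. Origin: centre of its underside, on the rack's top; its upper face is 4 mm higher. y axis: along the row, x across it. Letters do not follow the row's order.
- seat_b: One of four alike black rubber seats, fixed in a row on a low grey rack (84 x 430 mm, top 10 mm above the worktop): disc 62 mm in diameter, 4 mm thick, with a white ring and centre cross. Centres 72 to 92 mm apart. Origin: centre of its underside, on the rack's top; its upper face is 4 mm higher. y axis: along the row, x across it. Letters do not follow the row's order.
- seat_c: One of four alike black rubber seats, fixed in a row on a low grey rack (84 x 430 mm, top 10 mm above the worktop): disc 62 mm in diameter, 4 mm thick, with a white ring and centre cross. Centres 72 to 92 mm apart. Origin: centre of its underside, on the rack's top; its upper face is 4 mm higher. y axis: along the row, x across it. Letters do not follow the row's order.
- seat_d: One of four alike black rubber seats, fixed in a row on a low grey rack (84 x 430 mm, top 10 mm above the worktop): disc 62 mm in diameter, 4 mm thick, with a white ring and centre cross. Centres 72 to 92 mm apart. Origin: centre of its underside, on the rack's top; its upper face is 4 mm higher. y axis: along the row, x across it. Letters do not follow the row's order.
- post_red: Low red post, 22 mm in diameter at its foot and 20 mm high, fixed at one end of the rack, in line with the seats; the nearest seat's centre is 67 to 77 mm away. It marks the end where the row begins; which end that is changes. (A like black post marks the other end.) Origin: centre of its underside, on the rack's top.
- specs: Black spectacle frame, 45 x 133 x 15 mm, lying loose on the worktop to the right of the laps, not to be disturbed. Origin: centre of its underside; long axis y. Beware: a fixed lens press, 260 mm tall, stands left of the rack (about 0.63 m ahead and 0.17 m left of the base), and a plain tub behind it, its front about 0.72 m ahead.
Not all that is in view belongs to the job. Leave any pink look-alike of the lap_40 alone.

How it is judged (in metres and radians):
At the end, for the whole second after the job is handed in: Counting from the red post, the seats carry the 30, 40, 50 and 60 mm laps in that order, each upright (within 0.1 rad), with its foot down on the seat, within 12 mm of the seat's centre, and at rest ((horizontal distance between lap_30 and seat_a below 0.012 m or horizontal distance between lap_30 and seat_b below 0.012 m or horizontal distance between lap_30 and seat_c below 0.012 m or horizontal distance between lap_30 and seat_d below 0.012 m) and horizontal distance between lap_30 and post_red between 0.047 and 0.097 m and height (world z) of lap_30 between 0.011 and 0.018 m and angle between each of lap_30, lap_40, lap_50, lap_60's own z axis and vertical below 0.1 rad and linear speed of each of lap_30, lap_40, lap_50, lap_60 below 0.01 m/s and (horizontal distance between lap_40 and seat_a below 0.012 m or horizontal distance between lap_40 and seat_b below 0.012 m or horizontal distance between lap_40 and seat_c below 0.012 m or horizontal distance between lap_40 and seat_d below 0.012 m) and horizontal distance between lap_40 and post_red between 0.129 and 0.179 m and height (world z) of lap_40 between 0.011 and 0.018 m and (horizontal distance between lap_50 and seat_a below 0.012 m or horizontal distance between lap_50 and seat_b below 0.012 m or horizontal distance between lap_50 and seat_c below 0.012 m or horizontal distance between lap_50 and seat_d below 0.012 m) and horizontal distance between lap_50 and post_red between 0.211 and 0.261 m and height (world z) of lap_50 between 0.011 and 0.018 m and (horizontal distance between lap_60 and seat_a below 0.012 m or horizontal distance between lap_60 and seat_b below 0.012 m or horizontal distance between lap_60 and seat_c below 0.012 m or horizontal distance between lap_60 and seat_d below 0.012 m) and horizontal distance between lap_60 and post_red between 0.293 and 0.343 m and height (world z) of lap_60 between 0.011 and 0.018 m); the robot touches nothing.
It fails at once if the spectacles were moved by more than 20 mm (distance of specs from where it was at the start of the episode above 0.02 m).
It also fails if it takes over 99 s, if anything falls off the work surface, if the arm or the gripper's body presses on something with over 40 N, if the wrist force passes 120 N, or if a joint passes its speed limit or range.

## Robot

A 7-joint arm with a two-finger parallel gripper is mounted at the origin on a cart in front of the work surface, level with it; the furniture and walls round the work are solid. World frame = base frame: x ahead of the robot, y to its left, z up, the work surface at z = 0. Lengths are in m, angles in degrees, forces in N, time in s.
With the tool pointing down it reaches from about 0.4 to 0.9 m from the base axis. Payload 5.5 kg.
Tool frame: the origin (TCP) lies between the finger pads; the fingertips stand robot.tips_ahead ahead of it and the grasp point (between the pads) lies 5 mm behind it (robot.tips_ahead is the distance from the TCP to the fingertips, in m); z points along the fingers, y is the line along which they close (so a half turn about z gives the same grasp; the last joint's range is limited). The gripper opens to 92 mm and grips with 3 to 60 N. Pads are 19 mm wide; open, the fingers measure 130 mm over their backs; the gripper's body (75 mm by 190 mm) begins 47 mm behind the grasp point.
Start: joints at [85.153, 28.699, -24.465, 88.831, 12.651, 65.22, -12.049], TCP at [0.222, -0.611, 0.241] pointing down, gripper open.
Joint ranges: [-164.97, 164.97], [-17.58, 116.51], [-87.97, 89.64], [11.32, 138.91], [-80.73, 260.73], [10.89, 115.49], [-147.41, 147.41]. Speed limits (degrees/s): [147.25, 147.25, 180, 180, 180, 180, 180].

## Interface

Orientations are given as a 3x3 rotation matrix whose columns are the frame's x, y, z axes.
In Python, from bench import robot, vision gives the robot as it stands.
- The arm moves only by the tool servo_tool, never from a script. Its argument "series" is a list of rows, each an object with "linear": the shift along the tool's x, y, z as a fraction of full scale, a list of three; "delta_rot": the turn, a rotation vector about the tool's x, y, z as a fraction of full scale, a list of three. In form: [{"linear": [dx, dy, dz], "delta_rot": [rx, ry, rz]}, ...]. A call has 1 to 20 rows; each row shifts and turns the commanded pose from where the row before left it, along the tool's axes as they then stand; what a row does not reach is not made up. Full scale, the value 1, is 40 mm for a shift and 0.08 rad for a turn. A row lasts 1/10 s, in which the tool goes at most 50 mm and 8.59 degrees, less where a joint would pass 70% of its speed; a pose out of reach is approached as far as the arm can. A call with a number of a shift or a turn outside -1 to 1 is refused whole. A call with a gripper value outside its range is refused whole. "hand" is the closure, from -1 (fully open) to 1 (shut), set as the call begins (left out, the last holds). The fingers move at their own pace and stop on an object; the grip force is fixed at half the most. Time passes only in rows, so rows that do not move let the fingers close. It gives the time, the measured TCP pose, the force, the opening and the grip force at its end, in the units of the state.
- robot.state(): the state, without advancing time (a new reading comes with each control period).
- vision.snapshot(name): name is "scene" or "top"; returns a dict with "frame" (420x560x3 uint8, red, green, blue), "depth" (420x560 float32, m along the optical axis (not along the pixel's ray), 0 where there is no reading), "intrinsics" (3x3 intrinsics, pixels), "cam_to_world" (4x4, takes a point from camera to world coordinates). Camera axes: x right, y down, z forward; pixel columns grow to the right and rows downward; lengths in m; the calibration is good to about 2 mm. A picture is of the moment at which its call begins.
- robot.job_done(): hands the job in; it is judged then, once.
The state is a dict: "time_s": time; "joints": joint angles; "joint_velocities": joint speeds; "effort": joint torques, N m; "position": TCP position; "eef_rot": TCP orientation; "force": force on the tool from outside, world axes, zero at the start; "moment": the same for the moment, N m; "gripper_width": finger opening in m; "finger_force": force on a finger pad.
Only numpy, scipy, OpenCV 4.12 (cv2) and the standard library are available. Lean on these libraries where they do the work, as an engineer would, in place of code of your own. Each camera call takes 0.05 s, during which the arm holds its last target. There are 200 camera calls.

## Working session

There is one attempt and no reset: what is moved stays moved. The work goes in short steps, Python scripts to look and compute and a tool call to move; the robot and the scene stay as the last step left them, time stands still between calls to the robot, and variables do not carry over. Pictures are saved under pics/ and viewed, at most 14 in all, crops included, and the job is handed in when it is done.

Besides the shell and the picture viewer there is one more tool, called after ">>>" as name([rows], argument=value, ...), one row to a line, values as JSON. servo_tool: Moves the arm, as the interface text tells. Shift numbers are shares of 40 mm and turn numbers shares of 0.08 rad, none past 1 either way. Its arguments: {"type":"object","properties":{"series":{"type":"array"},"hand":{"type":"number"}},"required":["series"]}

```bash
mkdir -p pics; ls
python3 - <<'E'
from bench import robot, vision
import cv2,numpy as np
print(robot.state(), robot.tips_ahead)
for n in("scene","top"):
    s=vision.snapshot(n); np.savez(f"{n}0.npz",**s)
    cv2.imwrite(f"pics/{n}0.png",s["frame"][:,:,::-1])
    print(s["intrinsics"],s["cam_to_world"])
E
```

```text
pics
{'time_s': 0.0, 'joints': array([ 85.15407161,  28.75507945, -24.45321345,  88.89017088,
        12.65163469,  65.2185964 , -12.04855297]), 'joint_velocities': array([ 0.04872838, -0.10213532, -0.0661178 , -0.09455081,  0.03893422,
       -0.03531408, -0.00096895]), 'effort': array([-2.17907941e-04, -5.66611755e+01, -5.81566483e+00, -2.79115248e+01,
       -6.83672167e-02,  3.11019458e-02,  2.57551301e-04]), 'position': array([ 0.22125639, -0.610485  ,  0.23967365]), 'eef_rot': array([[ 9.40109813e-01,  3.40871219e-01, -5.92806783e-04],
       [ 3.40871728e-01, -9.40108032e-01,  1.83128204e-03],
       [ 6.69289223e-05, -1.92367728e-03, -9.99998147e-01]]), 'force': array([-0.42184886,  0.49958614,  0.17477088]), 'moment': array([-0.00170459,  0.01400923,  0.0086856 ]), 'finger_force': 0.0, 'gripper_width': 0.0918896469349644} 0.014
[[449.35980669   0.         287.03175493]
 [  0.         449.35980669 212.33010834]
 [  0.           0.           1.        ]] [[-0.60482585 -0.44942133  0.65742388 -0.05084457]
 [-0.79620298  0.32498889 -0.5103362   0.27440934]
 [ 0.01570051 -0.83210738 -0.55439228  0.54384178]
 [ 0.          0.          0.          1.        ]]
[[489.82250931   0.         281.56313967]
 [  0.         489.82250931 209.49090721]
 [  0.           0.           1.        ]] [[-0.01813715 -0.99890318  0.04316812  0.48797948]
 [-0.99981987  0.01787846 -0.00637139 -0.17636341]
 [ 0.00559262 -0.0432759  -0.99904751  1.27543538]
 [ 0.          0.          0.          1.        ]]
```

View pics/top0.png

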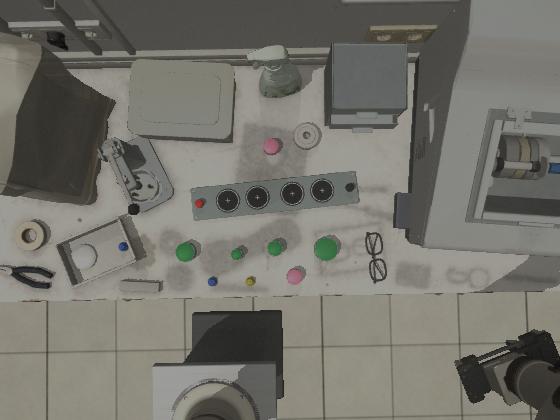

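View pics/scene0.png

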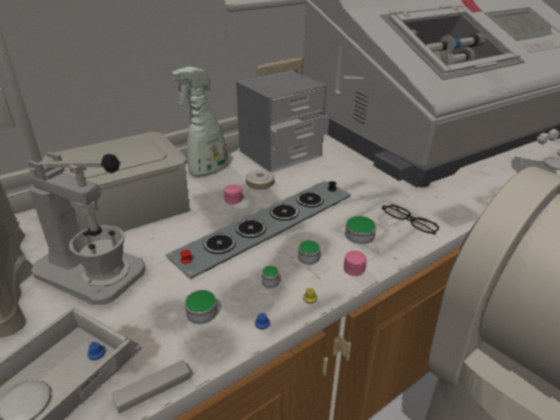

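Top view: the red post is at (200,203) and the seats run right from it at (228,200), (257,197), (292,193) and (322,190). The green laps are at (186,252), (237,254), (276,247) and (327,248). Pink look-alikes are at (272,146) and (295,276), and the spectacles at (375,257). The scene view agrees. Next I'll measure from both views.

```bash
cat > h.py <<'E'
import numpy as np, cv2
def load(n): return dict(np.load(n))
def ray(s,u,v):
    d=s["cam_to_world"][:3,:3]@np.linalg.solve(s["intrinsics"],[u,v,1.0]); return s["cam_to_world"][:3,3],d
def onplane(s,u,v,z):
    o,d=ray(s,u,v); return o+d*(z-o[2])/d[2]
def tri(a,pa,b,pb):
    o1,d1=ray(a,*pa);o2,d2=ray(b,*pb)
    t=np.linalg.lstsq(np.c_[d1,-d2],o2-o1,rcond=None)[0]
    p,q=o1+t[0]*d1,o2+t[1]*d2
    return (p+q)/2,np.linalg.norm(p-q)
def blobs(mask,amin):
    n,l,st,c=cv2.connectedComponentsWithStats(mask.astype(np.uint8))
    return [(c[i],st[i,4],st[i,:4]) for i in range(1,n) if st[i,4]>=amin]
def green(s):
    h=cv2.cvtColor(s["frame"],cv2.COLOR_RGB2HSV); return (abs(h[...,0].astype(int)-65)<18)&(h[...,1]>120)&(h[...,2]>40)
def red(s):
    h=cv2.cvtColor(s["frame"],cv2.COLOR_RGB2HSV); return ((h[...,0]<8)|(h[...,0]>174))&(h[...,1]>170)&(h[...,2]>70)
def seats(s,box):
    x0,y0,x1,y1=box; g=cv2.cvtColor(s["frame"],cv2.COLOR_RGB2GRAY)
    m=np.zeros(g.shape,np.uint8); m[y0:y1,x0:x1]=g[y0:y1,x0:x1]<70
    c,_=cv2.findContours(m,cv2.RETR_EXTERNAL,cv2.CHAIN_APPROX_NONE)
    return [cv2.fitEllipse(k) for k in c if cv2.contourArea(k)>150]
E
python3 - <<'E'
from h import *
T,S=load("top0.npz"),load("scene0.npz")
np.set_printoptions(precision=4,suppress=True)
def match(A,B,lab):
    for a in A:
        r=[(tri(T,a,S,b),b) for b in B]
        r=[x for x in r if x[0][1]<.008 and -.01<x[0][0][2]<.06]
        for (p,e),b in r: print(lab,np.round(a,1),np.round(b,1),p,round(e,4))
gt=blobs(green(T),40); gs=blobs(green(S),40)
for c,a,bb in gt: print("lap px",c,a,bb,"diam mm",2e3*np.sqrt(a/np.pi)*(1.275-.03)/489.8)
match([g[0] for g in gt],[g[0] for g in gs],"lap")
for c,a,bb in gt: print(onplane(T,*c,.030))
match([b[0] for b in blobs(red(T),10)],[b[0] for b in blobs(red(S),10)],"red")
st=seats(T,(210,170,345,215)); ss=seats(S,(195,180,332,260))
for e in st: print("top seat",e)
for e in ss: print("sc seat",e)
match([e[0] for e in st],[e[0] for e in ss],"seat")
for e in st: print(onplane(T,*e[0],.014))
f=cv2.resize(T["frame"][165:290,165:365,::-1],(800,500),interpolation=cv2.INTER_CUBIC); cv2.imwrite("pics/crop.png",f)
E
```

```text
lap px [326.5502 248.0743] 269 [316 238  21  22] diam mm 47.04156590423909
lap px [184.9319 251.6511] 235 [176 243  18  18] diam mm 43.96828854042712
lap px [275.0496 247.8182] 121 [269 242  13  13] diam mm 31.549923832938024
lap px [236.2239 254.0597] 67 [232 249   9  11] diam mm 23.477023318027626
lap [326.6 248.1] [360.6 224.2] [ 0.4421 -0.2966  0.026 ] 0.0013
lap [184.9 251.7] [200.  300.6] [0.4399 0.064  0.0275] 0.0026
lap [275.  247.8] [308.7 246.5] [ 0.4455 -0.165   0.0275] 0.0025
lap [236.2 254.1] [270. 271.] [ 0.4314 -0.0664  0.0283] 0.0021
[ 0.4418 -0.2967  0.03  ]
[0.4393 0.0623 0.03  ]
[ 0.4448 -0.166   0.03  ]
[ 0.4308 -0.0674  0.03  ]
red [198.6 202. ] [185.4 256.3] [0.5657 0.0287 0.0182] 0.0008
top seat ((228.11012268066406, 200.0858612060547), (19.194774627685547, 21.73920440673828), 56.29743957519531)
top seat ((257.4894714355469, 196.88424682617188), (18.71806526184082, 22.096342086791992), 68.09215545654297)
top seat ((292.8274841308594, 192.89608764648438), (20.478879928588867, 20.766979217529297), 27.29191017150879)
top seat ((321.7805480957031, 190.4771728515625
[... 163 characters left out ...]
0627441406)
sc seat ((250.3779296875, 226.81716918945312), (13.113998413085938, 23.798782348632812), 86.62225341796875)
sc seat ((283.6231384277344, 210.59564208984375), (11.728545188903809, 22.313093185424805), 90.69771575927734)
sc seat ((309.7734375, 199.6445770263672), (13.783197402954102, 21.95348358154297), 93.0322036743164)
seat [228.1 200.1] [219.1 242.1] [ 0.5701 -0.0457  0.0146] 0.0034
seat [257.5 196.9] [250.4 226.8] [ 0.5769 -0.1217  0.0148] 0.0029
seat [292.8 192.9] [283.6 210.6] [ 0.586  -0.2129  0.014 ] 0.0036
seat [321.8 190.5] [309.8 199.6] [ 0.5907 -0.2886  0.0115] 0.0021
[ 0.5692 -0.047   0.014 ]
[ 0.5761 -0.1229  0.014 ]
[ 0.5848 -0.2143  0.014 ]
[ 0.5898 -0.2892  0.014 ]
```

View pics/crop.png

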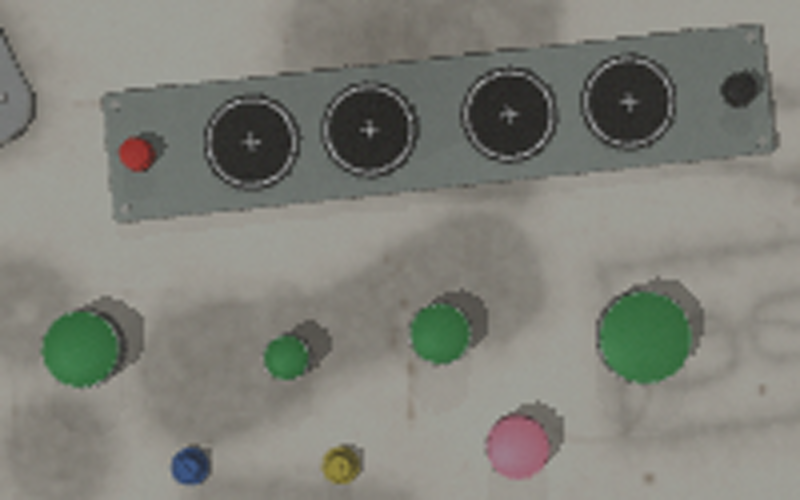

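The four green laps, by size: 60 at (327,248), 50 at (186,252), 40 at (276,247), 30 at (237,254). The crop gives widths of about 93, 78, 60 and 45 px over 4, or 59, 50, 38 and 29 mm. The pink discs at (295,276) and (272,146) are decoys, so lap_40 is the green one at (276,247). The triangulated heights make sense: pads 26-28 mm, seats 12-15 mm. The seats are 76, 92 and 75 mm apart.

First I'll move clear of the machine and turn the tool so it closes along world x.

>>> servo_tool([
  {"linear": [0.4, -0.55, 0], "delta_rot": [0, 0, 0]},
  {"linear": [0.4, -0.55, 0], "delta_rot": [0, 0, 0]},
  {"linear": [0.4, -0.55, 0], "delta_rot": [0, 0, 0]},
  {"linear": [0.4, -0.55, 0], "delta_rot": [0, 0, 0]},
  {"linear": [0.4, -0.55, 0], "delta_rot": [0, 0, 0]},
  {"linear": [0.4, -0.55, 0], "delta_rot": [0, 0, 0]},
  {"linear": [0.4, -0.55, 0], "delta_rot": [0, 0, 0]},
  {"linear": [0.4, -0.55, 0], "delta_rot": [0, 0, 0]},
  {"linear": [0, 0, 0], "delta_rot": [0, 0, 0]},
  {"linear": [0, 0, 0], "delta_rot": [0, 0, 0]},
], hand=-1)

```text
time_s: 1.1
position: [0.2819, -0.4017, 0.2407]
eef_rot: [[0.94, 0.342, -0.0], [0.342, -0.94, -0.0], [-0.001, 0.0, -1.0]]
force: [-0.3, -0.4, -0.0]
gripper_width: 0.0921
finger_force: 0.0
```

>>> servo_tool([
  {"linear": [0, 0, 0], "delta_rot": [0, 0, -0.955]},
  {"linear": [0, 0, 0], "delta_rot": [0, 0, -0.955]},
  {"linear": [0, 0, 0], "delta_rot": [0, 0, -0.955]},
  {"linear": [0, 0, 0], "delta_rot": [0, 0, -0.955]},
  {"linear": [0, 0, 0], "delta_rot": [0, 0, -0.955]},
  {"linear": [0, 0, 0], "delta_rot": [0, 0, -0.955]},
  {"linear": [0, 0, 0], "delta_rot": [0, 0, -0.955]},
  {"linear": [0, 0, 0], "delta_rot": [0, 0, -0.955]},
  {"linear": [0, 0, 0], "delta_rot": [0, 0, -0.955]},
  {"linear": [0, 0, 0], "delta_rot": [0, 0, -0.955]},
  {"linear": [0, 0, 0], "delta_rot": [0, 0, -0.955]},
  {"linear": [0, 0, 0], "delta_rot": [0, 0, -0.955]},
  {"linear": [0, 0, 0], "delta_rot": [0, 0, -0.955]},
  {"linear": [0, 0, 0], "delta_rot": [0, 0, -0.955]},
  {"linear": [0, 0, 0], "delta_rot": [0, 0, -0.955]},
  {"linear": [0, 0, 0], "delta_rot": [0, 0, -0.955]},
  {"linear": [0, 0, 0], "delta_rot": [0, 0, 0]},
  {"linear": [0, 0, 0], "delta_rot": [0, 0, 0]},
])

```text
time_s: 2.9
position: [0.2814, -0.4028, 0.2406]
eef_rot: [[0.004, 1.0, 0.0], [1.0, -0.004, 0.0], [0.0, 0.0, -1.0]]
force: [0.4, -0.2, -0.8]
gripper_width: 0.0916
finger_force: 0.0
```

>>> servo_tool([
  {"linear": [0.33, 0.5, 0], "delta_rot": [0, 0, 0]},
  {"linear": [0.33, 0.5, 0], "delta_rot": [0, 0, 0]},
  {"linear": [0.33, 0.5, 0], "delta_rot": [0, 0, 0]},
  {"linear": [0.33, 0.5, 0], "delta_rot": [0, 0, 0]},
  {"linear": [0.33, 0.5, 0], "delta_rot": [0, 0, 0]},
  {"linear": [0.33, 0.5, 0], "delta_rot": [0, 0, 0]},
  {"linear": [0.33, 0.5, 0], "delta_rot": [0, 0, 0]},
  {"linear": [0.33, 0.5, 0], "delta_rot": [0, 0, 0]},
  {"linear": [0, 0, 0.6], "delta_rot": [0, 0, 0]},
  {"linear": [0, 0, 0.6], "delta_rot": [0, 0, 0]},
  {"linear": [0, 0, 0.6], "delta_rot": [0, 0, 0]},
  {"linear": [0, 0, 0.6], "delta_rot": [0, 0, 0]},
  {"linear": [0, 0, 0.6], "delta_rot": [0, 0, 0]},
  {"linear": [0, 0, 0], "delta_rot": [0, 0, 0]},
  {"linear": [0, 0, 0], "delta_rot": [0, 0, 0]},
])

```text
time_s: 4.4
position: [0.442, -0.2965, 0.1208]
eef_rot: [[0.002, 1.0, -0.001], [1.0, -0.002, 0.001], [0.001, -0.001, -1.0]]
force: [1.1, 0.5, 0.8]
gripper_width: 0.0922
finger_force: 0.0
```

>>> servo_tool([
  {"linear": [0, 0, 0.5], "delta_rot": [0, 0, 0]},
  {"linear": [0, 0, 0.5], "delta_rot": [0, 0, 0]},
  {"linear": [0, 0, 0.5], "delta_rot": [0, 0, 0]},
  {"linear": [0, 0, 0.5], "delta_rot": [0, 0, 0]},
  {"linear": [0, 0, 0.27], "delta_rot": [0, 0, 0]},
  {"linear": [0, 0, 0.27], "delta_rot": [0, 0, 0]},
  {"linear": [0, 0, 0], "delta_rot": [0, 0, 0]},
  {"linear": [0, 0, 0], "delta_rot": [0, 0, 0]},
])

```text
time_s: 5.2
position: [0.4425, -0.2967, 0.0198]
eef_rot: [[0.001, 1.0, 0.001], [1.0, -0.001, -0.0], [-0.0, 0.001, -1.0]]
force: [0.3, 0.3, 0.1]
gripper_width: 0.0922
finger_force: 0.0
```

>>> servo_tool([
  {"linear": [0, 0, 0], "delta_rot": [0, 0, 0]},
  {"linear": [0, 0, 0], "delta_rot": [0, 0, 0]},
  {"linear": [0, 0, 0], "delta_rot": [0, 0, 0]},
  {"linear": [0, 0, 0], "delta_rot": [0, 0, 0]},
  {"linear": [0, 0, 0], "delta_rot": [0, 0, 0]},
  {"linear": [0, 0, 0], "delta_rot": [0, 0, 0]},
  {"linear": [0, 0, 0], "delta_rot": [0, 0, 0]},
  {"linear": [0, 0, 0], "delta_rot": [0, 0, 0]},
], hand=1)

```text
time_s: 6.0
position: [0.4419, -0.2965, 0.0193]
eef_rot: [[0.001, 1.0, -0.0], [1.0, -0.001, -0.0], [-0.0, -0.0, -1.0]]
force: [-2.1, -0.3, 4.1]
gripper_width: 0.0598
finger_force: 30.0
```

>>> servo_tool([
  {"linear": [0, 0, -0.4], "delta_rot": [0, 0, 0]},
  {"linear": [0, 0, -0.4], "delta_rot": [0, 0, 0]},
  {"linear": [0, 0, -0.4], "delta_rot": [0, 0, 0]},
  {"linear": [0, 0, -0.4], "delta_rot": [0, 0, 0]},
  {"linear": [0.023, 0.4625, 0], "delta_rot": [0, 0, 0]},
  {"linear": [0.023, 0.4625, 0], "delta_rot": [0, 0, 0]},
  {"linear": [0.023, 0.4625, 0], "delta_rot": [0, 0, 0]},
  {"linear": [0.023, 0.4625, 0], "delta_rot": [0, 0, 0]},
  {"linear": [0.023, 0.4625, 0], "delta_rot": [0, 0, 0]},
  {"linear": [0.023, 0.4625, 0], "delta_rot": [0, 0, 0]},
  {"linear": [0.023, 0.4625, 0], "delta_rot": [0, 0, 0]},
  {"linear": [0.023, 0.4625, 0], "delta_rot": [0, 0, 0]},
  {"linear": [0, 0, 0.3], "delta_rot": [0, 0, 0]},
  {"linear": [0, 0, 0.3], "delta_rot": [0, 0, 0]},
  {"linear": [0, 0, 0.3], "delta_rot": [0, 0, 0]},
  {"linear": [0, 0, 0], "delta_rot": [0, 0, 0]},
  {"linear": [0, 0, 0], "delta_rot": [0, 0, 0]},
])

```text
time_s: 7.7
position: [0.5887, -0.2893, 0.0463]
eef_rot: [[0.001, 1.0, -0.002], [1.0, -0.001, 0.001], [0.001, -0.002, -1.0]]
force: [-0.4, -0.1, -2.5]
gripper_width: 0.0595
finger_force: 30.0
```

>>> servo_tool([
  {"linear": [0, 0.03, 0.11], "delta_rot": [0, 0, 0]},
  {"linear": [0, 0, 0.11], "delta_rot": [0, 0, 0]},
  {"linear": [0, 0, 0.1], "delta_rot": [0, 0, 0]},
  {"linear": [0, 0, 0], "delta_rot": [0, 0, 0]},
  {"linear": [0, 0, 0], "delta_rot": [0, 0, 0]},
])

```text
time_s: 8.2
position: [0.5911, -0.2891, 0.0342]
eef_rot: [[0.001, 1.0, -0.0], [1.0, -0.001, 0.0], [0.0, -0.0, -1.0]]
force: [0.9, -0.4, -2.4]
gripper_width: 0.0599
finger_force: 30.0
```

>>> servo_tool([
  {"linear": [0, 0, 0], "delta_rot": [0, 0, 0]},
  {"linear": [0, 0, 0], "delta_rot": [0, 0, 0]},
  {"linear": [0, 0, 0], "delta_rot": [0, 0, 0]},
  {"linear": [0, 0, 0], "delta_rot": [0, 0, 0]},
  {"linear": [0, 0, -0.3], "delta_rot": [0, 0, 0]},
  {"linear": [0, 0, -0.4], "delta_rot": [0, 0, 0]},
  {"linear": [0, 0, -0.4], "delta_rot": [0, 0, 0]},
  {"linear": [0, 0, -0.4], "delta_rot": [0, 0, 0]},
  {"linear": [0, 0, 0], "delta_rot": [0, 0, 0]},
  {"linear": [0, 0, 0], "delta_rot": [0, 0, 0]},
], hand=-1)

```text
time_s: 9.2
position: [0.5915, -0.2896, 0.0954]
eef_rot: [[0.001, 1.0, 0.001], [1.0, -0.001, -0.001], [-0.001, 0.001, -1.0]]
force: [0.3, -0.2, -0.6]
gripper_width: 0.0917
finger_force: 0.0
```

>>> servo_tool([
  {"linear": [0.735, -0.317, 0], "delta_rot": [0, 0, 0]},
  {"linear": [0.735, -0.317, 0], "delta_rot": [0, 0, 0]},
  {"linear": [0.735, -0.317, 0], "delta_rot": [0, 0, 0]},
  {"linear": [0.735, -0.317, 0], "delta_rot": [0, 0, 0]},
  {"linear": [0.735, -0.317, 0], "delta_rot": [0, 0, 0]},
  {"linear": [0.735, -0.317, 0], "delta_rot": [0, 0, 0]},
  {"linear": [0.735, -0.317, 0], "delta_rot": [0, 0, 0]},
  {"linear": [0.735, -0.317, 0], "delta_rot": [0, 0, 0]},
  {"linear": [0.735, -0.317, 0], "delta_rot": [0, 0, 0]},
  {"linear": [0.735, -0.317, 0], "delta_rot": [0, 0, 0]},
  {"linear": [0.735, -0.317, 0], "delta_rot": [0, 0, 0]},
  {"linear": [0.735, -0.317, 0], "delta_rot": [0, 0, 0]},
  {"linear": [0, 0, 0.4], "delta_rot": [0, 0, 0]},
  {"linear": [0, 0, 0], "delta_rot": [0, 0, 0]},
  {"linear": [0, 0, 0], "delta_rot": [0, 0, 0]},
], hand=-0.8)

```text
time_s: 10.7
position: [0.4387, 0.0633, 0.0779]
eef_rot: [[0.001, 1.0, -0.002], [1.0, -0.001, -0.0], [-0.0, -0.002, -1.0]]
force: [0.3, -0.1, 0.2]
gripper_width: 0.0828
finger_force: 0.0
```

Run:
```python
from bench import vision
from h import *
s=vision.snapshot("scene"); cv2.imwrite("pics/s1.png",s["frame"][:,:,::-1])
t=vision.snapshot("top")
for c,a,b in blobs(green(t),40): print(c,a,onplane(t,*c,.044 if c[1]<215 else .03))
```

```text
[322.32352941 189.55882353] 374 [ 0.58965805 -0.28791482  0.044     ]
[274.91608392 247.92307692] 143 [ 0.44454707 -0.16568048  0.03      ]
[191.175 251.35 ] 40 [0.43977774 0.04654401 0.03      ]
[236.32911392 253.94936709] 79 [ 0.43110993 -0.06766464  0.03      ]
```

View pics/s1.png

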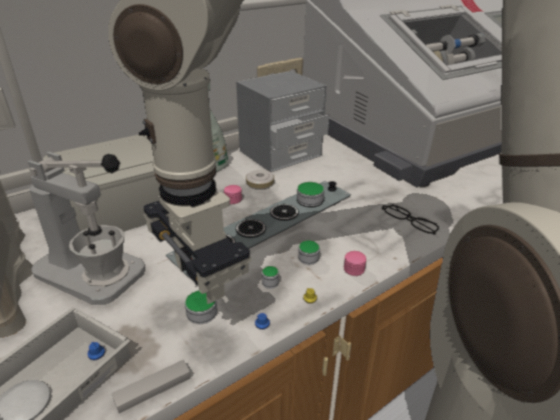

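The 60 mm lap sits on the far seat at scene pixel (311,193), measured within about 1 mm of the seat centre. The gripper is above the 50 mm lap at (200,303). I'll go down and grip it.

>>> servo_tool([
  {"linear": [0, 0, 0.5], "delta_rot": [0, 0, 0]},
  {"linear": [0, 0, 0.5], "delta_rot": [0, 0, 0]},
  {"linear": [0, 0, 0.23], "delta_rot": [0, 0, 0]},
  {"linear": [0, 0, 0.23], "delta_rot": [0, 0, 0]},
  {"linear": [0, 0, 0], "delta_rot": [0, 0, 0]},
  {"linear": [0, 0, 0], "delta_rot": [0, 0, 0]},
])

```text
time_s: 11.4
position: [0.4395, 0.0637, 0.0202]
eef_rot: [[0.001, 1.0, 0.0], [1.0, -0.001, 0.0], [0.0, 0.0, -1.0]]
force: [-0.5, -1.2, -0.7]
gripper_width: 0.0827
finger_force: 0.0
```

>>> servo_tool([
  {"linear": [0, 0, 0], "delta_rot": [0, 0, 0]},
  {"linear": [0, 0, 0], "delta_rot": [0, 0, 0]},
  {"linear": [0, 0, 0], "delta_rot": [0, 0, 0]},
  {"linear": [0, 0, 0], "delta_rot": [0, 0, 0]},
  {"linear": [0, 0, 0], "delta_rot": [0, 0, 0]},
  {"linear": [0, 0, 0], "delta_rot": [0, 0, 0]},
  {"linear": [0, 0, 0], "delta_rot": [0, 0, 0]},
  {"linear": [0, 0, 0], "delta_rot": [0, 0, 0]},
], hand=1)

```text
time_s: 12.2
position: [0.4395, 0.0637, 0.0201]
eef_rot: [[0.001, 1.0, 0.001], [1.0, -0.001, -0.0], [-0.0, 0.001, -1.0]]
force: [0.4, -1.4, 3.8]
gripper_width: 0.0495
finger_force: 30.0
```

>>> servo_tool([
  {"linear": [0, 0, -0.4], "delta_rot": [0, 0, 0]},
  {"linear": [0, 0, -0.4], "delta_rot": [0, 0, 0]},
  {"linear": [0, 0, -0.4], "delta_rot": [0, 0, 0]},
  {"linear": [0, 0, -0.4], "delta_rot": [0, 0, 0]},
  {"linear": [0, 0, -0.4], "delta_rot": [0, 0, 0]},
  {"linear": [-0.694, 0.363, 0], "delta_rot": [0, 0, 0]},
  {"linear": [-0.694, 0.363, 0], "delta_rot": [0, 0, 0]},
  {"linear": [-0.694, 0.363, 0], "delta_rot": [0, 0, 0]},
  {"linear": [-0.694, 0.363, 0], "delta_rot": [0, 0, 0]},
  {"linear": [-0.694, 0.363, 0], "delta_rot": [0, 0, 0]},
  {"linear": [-0.694, 0.363, 0], "delta_rot": [0, 0, 0]},
  {"linear": [-0.694, 0.363, 0], "delta_rot": [0, 0, 0]},
  {"linear": [-0.694, 0.363, 0], "delta_rot": [0, 0, 0]},
  {"linear": [-0.694, 0.363, 0], "delta_rot": [0, 0, 0]},
  {"linear": [-0.694, 0.363, 0], "delta_rot": [0, 0, 0]},
  {"linear": [0, 0, 0.4], "delta_rot": [0, 0, 0]},
  {"linear": [0, 0, 0.4], "delta_rot": [0, 0, 0]},
  {"linear": [0, 0, 0.4], "delta_rot": [0, 0, 0]},
  {"linear": [0, 0, 0], "delta_rot": [0, 0, 0]},
  {"linear": [0, 0, 0], "delta_rot": [0, 0, 0]},
])

```text
time_s: 14.2
position: [0.5836, -0.2125, 0.0511]
eef_rot: [[-0.001, 1.0, -0.002], [1.0, 0.001, 0.001], [0.001, -0.002, -1.0]]
force: [0.9, 0.9, -2.3]
gripper_width: 0.049
finger_force: 30.0
```

>>> servo_tool([
  {"linear": [-0.03, 0.02, 0.15], "delta_rot": [0, 0, 0]},
  {"linear": [0, 0, 0.15], "delta_rot": [0, 0, 0]},
  {"linear": [0, 0, 0.11], "delta_rot": [0, 0, 0]},
  {"linear": [0, 0, 0], "delta_rot": [0, 0, 0]},
  {"linear": [0, 0, 0], "delta_rot": [0, 0, 0]},
])

```text
time_s: 14.7
position: [0.585, -0.2152, 0.0355]
eef_rot: [[0.001, 1.0, -0.0], [1.0, -0.001, 0.0], [0.0, -0.0, -1.0]]
force: [-0.3, 0.2, -2.7]
gripper_width: 0.0495
finger_force: 30.0
```

>>> servo_tool([
  {"linear": [0, 0, 0], "delta_rot": [0, 0, 0]},
  {"linear": [0, 0, 0], "delta_rot": [0, 0, 0]},
  {"linear": [0, 0, 0], "delta_rot": [0, 0, 0]},
  {"linear": [0, 0, 0], "delta_rot": [0, 0, 0]},
  {"linear": [0, 0, -0.3], "delta_rot": [0, 0, 0]},
  {"linear": [0, 0, -0.4], "delta_rot": [0, 0, 0]},
  {"linear": [0, 0, -0.4], "delta_rot": [0, 0, 0]},
  {"linear": [0, 0, -0.4], "delta_rot": [0, 0, 0]},
  {"linear": [0, 0, 0], "delta_rot": [0, 0, 0]},
  {"linear": [0, 0, 0], "delta_rot": [0, 0, 0]},
], hand=-0.7)

```text
time_s: 15.7
position: [0.5854, -0.2156, 0.0965]
eef_rot: [[0.001, 1.0, 0.001], [1.0, -0.001, -0.001], [-0.001, 0.001, -1.0]]
force: [1.1, -0.8, 0.1]
gripper_width: 0.0778
finger_force: 0.0
```

>>> servo_tool([
  {"linear": [0.179, -0.502, 0], "delta_rot": [0, 0, 0]},
  {"linear": [0.179, -0.502, 0], "delta_rot": [0, 0, 0]},
  {"linear": [0.179, -0.502, 0], "delta_rot": [0, 0, 0]},
  {"linear": [0.179, -0.502, 0], "delta_rot": [0, 0, 0]},
  {"linear": [0.179, -0.502, 0], "delta_rot": [0, 0, 0]},
  {"linear": [0.179, -0.502, 0], "delta_rot": [0, 0, 0]},
  {"linear": [0.179, -0.502, 0], "delta_rot": [0, 0, 0]},
  {"linear": [0, 0, 0], "delta_rot": [0, 0, 0]},
  {"linear": [0, 0, 0.5], "delta_rot": [0, 0, 0]},
  {"linear": [0, 0, 0.5], "delta_rot": [0, 0, 0]},
  {"linear": [0, 0, 0.5], "delta_rot": [0, 0, 0]},
  {"linear": [0, 0, 0.21], "delta_rot": [0, 0, 0]},
  {"linear": [0, 0, 0.21], "delta_rot": [0, 0, 0]},
  {"linear": [0, 0, 0], "delta_rot": [0, 0, 0]},
  {"linear": [0, 0, 0], "delta_rot": [0, 0, 0]},
])

```text
time_s: 17.2
position: [0.445, -0.165, 0.019]
eef_rot: [[0.0, 1.0, 0.001], [1.0, -0.0, -0.0], [-0.0, 0.001, -1.0]]
force: [0.3, -0.3, 0.0]
gripper_width: 0.0784
finger_force: 0.0
```

>>> servo_tool([
  {"linear": [0, 0, 0], "delta_rot": [0, 0, 0]},
  {"linear": [0, 0, 0], "delta_rot": [0, 0, 0]},
  {"linear": [0, 0, 0], "delta_rot": [0, 0, 0]},
  {"linear": [0, 0, 0], "delta_rot": [0, 0, 0]},
  {"linear": [0, 0, 0], "delta_rot": [0, 0, 0]},
  {"linear": [0, 0, 0], "delta_rot": [0, 0, 0]},
  {"linear": [0, 0, 0], "delta_rot": [0, 0, 0]},
  {"linear": [0, 0, 0], "delta_rot": [0, 0, 0]},
], hand=1)

```text
time_s: 18.0
position: [0.4447, -0.1651, 0.0189]
eef_rot: [[0.001, 1.0, 0.0], [1.0, -0.001, -0.0], [-0.0, 0.0, -1.0]]
force: [-0.7, -0.8, 2.6]
gripper_width: 0.0393
finger_force: 30.0
```

>>> servo_tool([
  {"linear": [0, 0, -0.4], "delta_rot": [0, 0, 0]},
  {"linear": [0, 0, -0.4], "delta_rot": [0, 0, 0]},
  {"linear": [0, 0, -0.4], "delta_rot": [0, 0, 0]},
  {"linear": [0, 0, -0.4], "delta_rot": [0, 0, 0]},
  {"linear": [0.152, 0.47, 0], "delta_rot": [0, 0, 0]},
  {"linear": [0.152, 0.47, 0], "delta_rot": [0, 0, 0]},
  {"linear": [0.152, 0.47, 0], "delta_rot": [0, 0, 0]},
  {"linear": [0.152, 0.47, 0], "delta_rot": [0, 0, 0]},
  {"linear": [0.152, 0.47, 0], "delta_rot": [0, 0, 0]},
  {"linear": [0.152, 0.47, 0], "delta_rot": [0, 0, 0]},
  {"linear": [0.152, 0.47, 0], "delta_rot": [0, 0, 0]},
  {"linear": [0, 0, 0.4], "delta_rot": [0, 0, 0]},
  {"linear": [0, 0, 0.4], "delta_rot": [0, 0, 0]},
  {"linear": [0, 0, 0], "delta_rot": [0, 0, 0]},
  {"linear": [0, 0, 0], "delta_rot": [0, 0, 0]},
])

```text
time_s: 19.5
position: [0.574, -0.1229, 0.0492]
eef_rot: [[0.001, 1.0, -0.004], [1.0, -0.001, 0.0], [0.0, -0.004, -1.0]]
force: [0.1, 1.4, -1.0]
gripper_width: 0.0394
finger_force: 30.0
```

>>> servo_tool([
  {"linear": [0, 0.03, 0.15], "delta_rot": [0, 0, 0]},
  {"linear": [0, 0, 0.15], "delta_rot": [0, 0, 0]},
  {"linear": [0, 0, 0.09], "delta_rot": [0, 0, 0]},
  {"linear": [0, 0, 0], "delta_rot": [0, 0, 0]},
  {"linear": [0, 0, 0], "delta_rot": [0, 0, 0]},
])

```text
time_s: 20.0
position: [0.5773, -0.1224, 0.0351]
eef_rot: [[0.0, 1.0, -0.0], [1.0, -0.0, 0.0], [0.0, -0.0, -1.0]]
force: [0.2, -0.2, -1.3]
gripper_width: 0.0394
finger_force: 30.0
```

>>> servo_tool([
  {"linear": [0, 0, 0], "delta_rot": [0, 0, 0]},
  {"linear": [0, 0, 0], "delta_rot": [0, 0, 0]},
  {"linear": [0, 0, 0], "delta_rot": [0, 0, 0]},
  {"linear": [0, 0, 0], "delta_rot": [0, 0, 0]},
  {"linear": [0, 0, -0.3], "delta_rot": [0, 0, 0]},
  {"linear": [0, 0, -0.4], "delta_rot": [0, 0, 0]},
  {"linear": [0, 0, -0.4], "delta_rot": [0, 0, 0]},
  {"linear": [0, 0, -0.4], "delta_rot": [0, 0, 0]},
  {"linear": [0, 0, 0], "delta_rot": [0, 0, 0]},
  {"linear": [0, 0, 0], "delta_rot": [0, 0, 0]},
], hand=-0.4)

```text
time_s: 21.0
position: [0.5778, -0.1229, 0.096]
eef_rot: [[0.001, 1.0, 0.001], [1.0, -0.001, -0.001], [-0.001, 0.001, -1.0]]
force: [-0.9, -0.2, -0.3]
gripper_width: 0.0641
finger_force: 0.0
```

>>> servo_tool([
  {"linear": [0.199, -0.524, 0], "delta_rot": [0, 0, 0]},
  {"linear": [0.199, -0.524, 0], "delta_rot": [0, 0, 0]},
  {"linear": [0.199, -0.524, 0], "delta_rot": [0, 0, 0]},
  {"linear": [0.199, -0.524, 0], "delta_rot": [0, 0, 0]},
  {"linear": [0.199, -0.524, 0], "delta_rot": [0, 0, 0]},
  {"linear": [0.199, -0.524, 0], "delta_rot": [0, 0, 0]},
  {"linear": [0.199, -0.524, 0], "delta_rot": [0, 0, 0]},
  {"linear": [0, 0, 0], "delta_rot": [0, 0, 0]},
  {"linear": [0, 0, 0.5], "delta_rot": [0, 0, 0]},
  {"linear": [0, 0, 0.5], "delta_rot": [0, 0, 0]},
  {"linear": [0, 0, 0.5], "delta_rot": [0, 0, 0]},
  {"linear": [0, 0, 0.21], "delta_rot": [0, 0, 0]},
  {"linear": [0, 0, 0.21], "delta_rot": [0, 0, 0]},
  {"linear": [0, 0, 0], "delta_rot": [0, 0, 0]},
  {"linear": [0, 0, 0], "delta_rot": [0, 0, 0]},
])

```text
time_s: 22.5
position: [0.431, -0.0666, 0.0186]
eef_rot: [[0.0, 1.0, 0.0], [1.0, -0.0, 0.0], [0.0, 0.0, -1.0]]
force: [0.2, -0.9, 0.2]
gripper_width: 0.0641
finger_force: 0.0
```

>>> servo_tool([
  {"linear": [0, 0, 0], "delta_rot": [0, 0, 0]},
  {"linear": [0, 0, 0], "delta_rot": [0, 0, 0]},
  {"linear": [0, 0, 0], "delta_rot": [0, 0, 0]},
  {"linear": [0, 0, 0], "delta_rot": [0, 0, 0]},
  {"linear": [0, 0, 0], "delta_rot": [0, 0, 0]},
  {"linear": [0, 0, 0], "delta_rot": [0, 0, 0]},
  {"linear": [0, 0, 0], "delta_rot": [0, 0, 0]},
  {"linear": [0, 0, 0], "delta_rot": [0, 0, 0]},
], hand=1)

```text
time_s: 23.3
position: [0.4309, -0.0668, 0.0185]
eef_rot: [[0.001, 1.0, 0.0], [1.0, -0.001, -0.0], [-0.0, 0.0, -1.0]]
force: [0.6, -0.0, 4.1]
gripper_width: 0.0293
finger_force: 30.0
```

>>> servo_tool([
  {"linear": [0, 0, -0.4], "delta_rot": [0, 0, 0]},
  {"linear": [0, 0, -0.4], "delta_rot": [0, 0, 0]},
  {"linear": [0, 0, -0.4], "delta_rot": [0, 0, 0]},
  {"linear": [0, 0, -0.4], "delta_rot": [0, 0, 0]},
  {"linear": [0.071, 0.495, 0], "delta_rot": [0, 0, 0]},
  {"linear": [0.071, 0.495, 0], "delta_rot": [0, 0, 0]},
  {"linear": [0.071, 0.495, 0], "delta_rot": [0, 0, 0]},
  {"linear": [0.071, 0.495, 0], "delta_rot": [0, 0, 0]},
  {"linear": [0.071, 0.495, 0], "delta_rot": [0, 0, 0]},
  {"linear": [0.071, 0.495, 0], "delta_rot": [0, 0, 0]},
  {"linear": [0.071, 0.495, 0], "delta_rot": [0, 0, 0]},
  {"linear": [0, 0, 0.4], "delta_rot": [0, 0, 0]},
  {"linear": [0, 0, 0.4], "delta_rot": [0, 0, 0]},
  {"linear": [0, 0, 0], "delta_rot": [0, 0, 0]},
  {"linear": [0, 0, 0], "delta_rot": [0, 0, 0]},
])

```text
time_s: 24.8
position: [0.5671, -0.047, 0.0489]
eef_rot: [[0.0, 1.0, -0.004], [1.0, -0.0, 0.0], [0.0, -0.004, -1.0]]
force: [-0.4, -0.4, -1.2]
gripper_width: 0.0294
finger_force: 30.0
```

>>> servo_tool([
  {"linear": [0, 0, 0.15], "delta_rot": [0, 0, 0]},
  {"linear": [0, 0, 0.15], "delta_rot": [0, 0, 0]},
  {"linear": [0, 0, 0.1], "delta_rot": [0, 0, 0]},
  {"linear": [0, 0, 0], "delta_rot": [0, 0, 0]},
  {"linear": [0, 0, 0], "delta_rot": [0, 0, 0]},
])

```text
time_s: 25.3
position: [0.5693, -0.0469, 0.0343]
eef_rot: [[0.001, 1.0, -0.0], [1.0, -0.001, 0.0], [0.0, -0.0, -1.0]]
force: [0.2, 0.5, -0.9]
gripper_width: 0.029
finger_force: 30.0
```

>>> servo_tool([
  {"linear": [0, 0, 0.04], "delta_rot": [0, 0, 0]},
  {"linear": [0, 0, 0], "delta_rot": [0, 0, 0]},
  {"linear": [0, 0, 0], "delta_rot": [0, 0, 0]},
])

```text
time_s: 25.6
position: [0.5693, -0.0469, 0.0328]
eef_rot: [[0.001, 1.0, 0.0], [1.0, -0.001, -0.0], [-0.0, 0.0, -1.0]]
force: [-1.0, 0.6, -0.8]
gripper_width: 0.0298
finger_force: 30.0
```

>>> servo_tool([
  {"linear": [0, 0, 0], "delta_rot": [0, 0, 0]},
  {"linear": [0, 0, 0], "delta_rot": [0, 0, 0]},
  {"linear": [0, 0, 0], "delta_rot": [0, 0, 0]},
  {"linear": [0, 0, 0], "delta_rot": [0, 0, 0]},
  {"linear": [0, 0, -0.3], "delta_rot": [0, 0, 0]},
  {"linear": [0, 0, -0.4], "delta_rot": [0, 0, 0]},
  {"linear": [0, 0, -0.5], "delta_rot": [0, 0, 0]},
  {"linear": [0, 0, -0.5], "delta_rot": [0, 0, 0]},
  {"linear": [0, 0, -0.5], "delta_rot": [0, 0, 0]},
  {"linear": [0, 0, -0.5], "delta_rot": [0, 0, 0]},
  {"linear": [0, -0.5, -0.5], "delta_rot": [0, 0, 0]},
  {"linear": [0, -0.5, -0.5], "delta_rot": [0, 0, 0]},
  {"linear": [0, -0.5, 0], "delta_rot": [0, 0, 0]},
  {"linear": [0, -0.5, 0], "delta_rot": [0, 0, 0]},
  {"linear": [0, -0.5, 0], "delta_rot": [0, 0, 0]},
  {"linear": [0, -0.5, 0], "delta_rot": [0, 0, 0]},
  {"linear": [0, 0, 0], "delta_rot": [0, 0, 0]},
  {"linear": [0, 0, 0], "delta_rot": [0, 0, 0]},
], hand=-0.4)

```text
time_s: 27.4
position: [0.4501, -0.0471, 0.182]
eef_rot: [[0.001, 1.0, 0.002], [1.0, -0.001, -0.001], [-0.001, 0.002, -1.0]]
force: [0.5, -0.7, -0.4]
gripper_width: 0.064
finger_force: 0.0
```

Run:
```python
from bench import vision
from h import *
s=vision.snapshot("scene"); t=vision.snapshot("top")
cv2.imwrite("pics/end.png",np.vstack([s["frame"][100:400],t["frame"][100:300]])[:,:,::-1])
for c,a,b in blobs(green(t),30):
    r=[tri(t,c,s,d[0]) for d in blobs(green(s),30)]
    print(c,a,onplane(t,*c,.044),[(np.round(p,4),round(e,4)) for p,e in r if e<.008 and 0<p[2]<.06])
```

```text
[226.68918919 199.67567568] 74 [ 0.56838514 -0.04656498  0.044     ] [(array([ 0.5687, -0.046 ,  0.0423]), np.float64(0.0009))]
```

View pics/end.png

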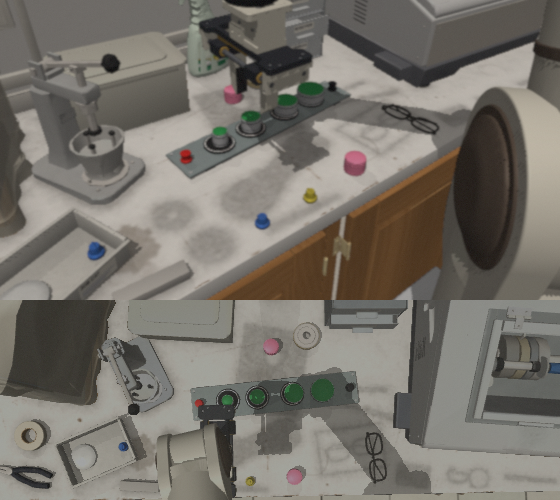

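All four laps stand upright on the seats in size order, with top-view columns of about 227, 257, 292 and 322. The spectacles haven't moved. The arm's shadow hid three laps from the mask, so I'll relax it and check centring.

Run:
```python
from bench import vision
from h import *
t=vision.snapshot("top"); h=cv2.cvtColor(t["frame"],cv2.COLOR_RGB2HSV)
m=(abs(h[...,0].astype(int)-65)<22)&(h[...,1]>90)&(h[...,2]>20); m[:180]=0; m[215:]=0
for c,a,b in blobs(m,30): print(c,a,onplane(t,*c,.043))
```

```text
[322.15608466 189.78306878] 378 [ 0.58918068 -0.28757029  0.043     ]
[293.35632184 192.4789272 ] 261 [ 0.58364766 -0.21474773  0.043     ]
[256.625   196.28125] 160 [ 0.57568053 -0.12197497  0.043     ]
[226.88636364 199.82954545] 88 [ 0.56805333 -0.04695073  0.043     ]
```

All are within about 2 mm of their seat centres, so I'm handing in.

```bash
python3 -c "
from bench import robot
print(robot.job_done())"
```

```text
the job is handed in; nothing more can be done
None
```

The four laps stand on the seats in order from the red post (30, 40, 50, 60 mm), each measured within about 2 mm of its seat's centre; the spectacles look unmoved in the pictures, and the job was handed in at about 28 s (no verdict was returned).

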